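# Find the concealed catch of a jade dealer's box

### The job

The light wooden box has a concealed catch: one of the four square inlays in its lid is really a push button, though it looks just like the other three. Feel across the inlays with the fingertips until you find the one that gives, press it fully in so that the drawer springs out of the front, then let go and draw the hand clear, leaving the drawer open. Pick nothing up, and leave the jade stone in the drawer, the stone on the lid, the bangle and the stamp undisturbed.

Things in the scene. Friction and masses are not known exactly. Their poses are not given: they have to be found in the camera images.
- box: Light wooden box, 150 (x) x 270 (y) x 70 mm, fixed to the table. Origin: centre of its underside, on the table; z up; its drawer front faces -x. In the flat lid, 70 mm above the table, four square inlays lie in a row along y, 25 mm in front (-x) of the centre. Three are rigid; one, a different one each time, is the catch. They look the same: only touch (or the joint values) tells them apart.
- inlay_1 (a point): Centre of the upper face of an inlay, 68.5 mm above the table (1.5 mm below the lid's face), 25 mm in front of the box's centre and 93 mm to its +y side (leftmost seen from the robot). Inlay: darker wood, 48 mm square, in a 52 (x) x 50 (y) mm window with 12 mm bars between. Axes as the box's. The point is fixed to the box and does not sink with the catch.
- inlay_2 (a point): Centre of the upper face of an inlay, 68.5 mm above the table (1.5 mm below the lid's face), 25 mm in front of the box's centre and 31 mm to its +y side. Inlay: darker wood, 48 mm square, in a 52 (x) x 50 (y) mm window with 12 mm bars between. Axes as the box's. The point is fixed to the box and does not sink with the catch.
- inlay_3 (a point): Centre of the upper face of an inlay, 68.5 mm above the table (1.5 mm below the lid's face), 25 mm in front of the box's centre and 31 mm to its -y side. Inlay: darker wood, 48 mm square, in a 52 (x) x 50 (y) mm window with 12 mm bars between. Axes as the box's. The point is fixed to the box and does not sink with the catch.
- inlay_4 (a point): Centre of the upper face of an inlay, 68.5 mm above the table (1.5 mm below the lid's face), 25 mm in front of the box's centre and 93 mm to its -y side (rightmost). Inlay: darker wood, 48 mm square, in a 52 (x) x 50 (y) mm window with 12 mm bars between. Axes as the box's. The point is fixed to the box and does not sink with the catch.
- catch (a joint): How far the catch inlay is pressed straight down, m: 0 up, 0.005 fully in. It springs back when let go: it starts to give at about 1 N and is fully in at about 3.5 N, 4 N with the latch's friction. From about 3.5 mm on it releases the drawer.
- drawer (a joint): How far the drawer has slid out of the box's front (box -x), m: 0 shut, 0.06 fully out. Shut, the catch holds it against a spring of about 2.5 N; released, it slides out by itself in about one second and stays out. It has no handle.
- tray (a point): Middle of the drawer's inner floor, 12 mm above the table, moving with the drawer; axes as the box's. The tray inside is 66 (x) x 236 (y) mm.
- stone_drawer: Grey jade tablet, 57x45x6 mm, lying loose in the drawer (out of sight until it opens); origin: centre of its underside. It rides out with the drawer and stays in it.
- stone_lid: Grey jade tablet, 55x45x6 mm, lying loose on the lid's plain rear part behind the inlays, its long side along the box's y; origin: centre of its underside. To be left alone.
- bangle: Pale green jade bangle, 74 mm across, 9 mm high, lying loose on the table to the right (-y) of the box; origin: centre of its underside. To be left alone.
- stamp: Dark red-brown hand stamp, 27 mm wide, 63 mm high, standing loose on the table to the left (+y) of the box; origin: centre of its underside. To be left alone.

How it is judged:
On the way:
1. the catch inlay is pressed in far enough to release the drawer (more than 3.5 mm) (value of joint catch above 0.0035 m), for 0.05 s.
At the end, for the whole second after the job is handed in: The drawer is out by more than 50 mm of its 60 and at rest, the catch has risen again (pressed less than 1.5 mm), the stone lies in the drawer, and the stone on the lid, the bangle and the upright stamp are within 20 mm of where they were (value of joint drawer above 0.05 m and velocity of joint drawer below 0.01 m/s and value of joint catch below 0.0015 m and x of stone_drawer in the frame of tray between -0.033 and 0.033 m and y of stone_drawer in the frame of tray between -0.118 and 0.118 m and z of stone_drawer in the frame of tray below 0.012 m and linear speed of stone_drawer below 0.02 m/s and distance of each of stone_lid, bangle, stamp from where it was at the start of the episode below 0.02 m and angle between stamp's own z axis and vertical below 0.2 rad); the robot touches nothing.
It fails at once if the stone on the lid, the bangle or the stamp is moved more than 20 mm or lifted (distance of any of stone_lid, bangle, stamp from where it was at the start of the episode above 0.02 m).
It fails at once if the stamp is tipped over (angle between stamp's own z axis and vertical above 0.5 rad).
It fails at once if the stone is lifted out of the drawer (z of stone_drawer in the frame of tray above 0.025 m).
It also fails if it takes over 42 s, if anything falls off the work surface, if the arm or the gripper's body presses on something with over 40 N, if the wrist force passes 120 N, or if a joint passes its speed limit or range.

### The arm

A 6-joint arm with a two-finger parallel gripper is mounted at the origin on a cart in front of the work surface, level with it; the furniture and walls round the work are solid. World frame = base frame: x ahead of the robot, y to its left, z up, the work surface at z = 0. Lengths are in m, angles in rad, forces in N, time in s.
With the tool pointing down it reaches from about 0.3 to 0.85 m from the base axis. Payload 5.4 kg.
Tool frame: the origin (TCP) lies where the fingers leave the gripper's body, on its centre line; the fingertips stand 73 mm ahead of it and the grasp point (between the pads) lies hold_point_z ahead of it (hold_point_z is the distance from the TCP to the grasp point, in m); z points along the fingers, y is the line along which they close (so a half turn about z gives the same grasp; the last joint's range is limited). The gripper opens to 85 mm and grips with 20 to 120 N. Pads are 22 mm wide; open, the fingers measure 114 mm over their backs; the gripper's body (76 mm by 85 mm) begins 54 mm behind the grasp point. The pads swing forward as they close: fully open they stand 13 mm farther back than shut.
Start: joints at [-1.423, 0.158, 1.597, -0, 1.386, -0.21], TCP at [0.201, -0.539, 0.304] pointing down, gripper open.
Joint ranges: [-2.91, 2.91], [-0.94, 2.29], [0.18, 2.7], [-1.29, 4.43], [0.17, 2.64], [-3, 3]. Speed limits (rad/s): [2.57, 2.57, 3.14, 3.14, 3.14, 3.14].

### API

Orientations are given as a rotation vector (axis times angle).
In Python, from rig import get_obs, read_camera, close_job, hold_point_z gives the robot as it stands.
- The arm moves only by the shell command python3 -m pendant 'ROWS' [FORCE]. ROWS is JSON, a list of rows, each a list of 3 entries, a list of its own where there are three numbers: the shift along the tool's x, y, z in cm, then the turn about the tool's z in rad, then the gripper's target within -1 to 1 (fully open at 1, half-way at 0, shut at -1). A call has 1 to 5 rows; each row is the pose to reach, as a shift and turn from the pose commanded when the call began, along the tool's axes at that moment; what a row does not reach only later rows make up. A row lasts 1/12 s, in which the tool goes at most 41.7 mm and 7.16 degrees, less where a joint would pass 70% of its speed; a pose out of reach is approached as far as the arm can. A call with a gripper value outside its range is refused whole. The fingers move at their own pace and stop on an object; FORCE is the grip in N (left out, the last holds). Time passes only in rows, so rows that repeat a pose let the fingers close. It gives the time, the measured TCP pose, the force, the opening and the grip force at its end, in the units of the state.
- get_obs(): the state, without advancing time (a new reading comes with each control period).
- read_camera(name): name is "side" or "top"; returns a dict with "img" (420x560x3 uint8, blue, green, red), "intrinsics" (3x3 intrinsics, pixels), "k1" (the pictures are not rectified: a ray, as slopes to the right and down, at radius r is drawn at 1 + k1 r^2 times it, then the intrinsics apply), "position" and "rotation" of the camera in the world. Camera axes: x right, y down, z forward; pixel columns grow to the right and rows downward; lengths in m; the calibration is good to about 2 mm. A picture is of the moment at which its call begins. There is no depth.
- close_job(): hands the job in; it is judged then, once.
The state is a dict: "time": time; "joints": joint angles; "dq": joint speeds; "tau": joint torques, N m; "ee_pos": TCP position; "ee_rot": TCP orientation; "contact_force": force on the tool from outside, world axes, zero at the start; "moment": the same for the moment, N m; "width": opening from 0.0 (shut) to 1.0 (fully open); "grasp_force": force on a finger pad.
Only numpy, scipy, OpenCV 4.12 (cv2) and the standard library are available. Lean on these libraries where they do the work, as an engineer would, in place of code of your own. Each camera call takes 0.05 s, during which the arm holds its last target. There are 200 camera calls.

## Working session

There is one attempt and no reset: what is moved stays moved. The work goes in short steps, Python scripts to look and compute and a shell command to move; the robot and the scene stay as the last step left them, time stands still between calls to the robot, and variables do not carry over. Pictures are saved under pics/ and viewed, at most 10 in all, crops included, and the job is handed in when it is done.

```bash
mkdir -p pics; ls
cat > h.py <<'E'
import numpy as np,cv2
from scipy.spatial.transform import Rotation as R
def ray(c,u,v):
    K=np.array(c["intrinsics"]);k1=c["k1"]
    d=np.array([k1,0,0,0,0],float)
    p=cv2.undistortPoints(np.array([[[u,v]]],float),K,d)[0,0]
    return np.array(c["position"]),np.array(c["rotation"])@np.array([p[0],p[1],1])
def onplane(c,u,v,z):
    o,d=ray(c,u,v);return o+d*(z-o[2])/d[2]
E
python3 - <<'E'
from rig import *
import cv2
print(get_obs(),hold_point_z)
for n in("top","side"):
    c=read_camera(n);cv2.imwrite(f"pics/{n}0.png",c["img"]);print({k:v for k,v in c.items() if k!="img"})
E
```

```text
pics
{'time': 0.0, 'joints': array([-1.42307571e+00,  1.59059860e-01,  1.59826200e+00,  1.39492980e-05,
        1.38620853e+00, -2.10083607e-01]), 'dq': array([-0.00096155, -0.00076842,  0.00194263,  0.00054467,  0.0002727 ,
       -0.00164588]), 'tau': array([ 1.41628036e-03, -3.95995152e+01, -3.31427228e+01, -2.32680977e-04,
        8.32401041e-03, -8.44530632e-06]), 'ee_pos': array([ 0.20129582, -0.53810446,  0.30289579]), 'ee_rot': array([-3.08954700e+00, -5.58695718e-01, -1.16347560e-04]), 'contact_force': array([-0.17955452,  0.43590676,  0.64015494]), 'moment': array([-0.01339934,  0.02141529,  0.04030736]), 'grasp_force': 0.0, 'width': 1.0033461284184024} 0.0539
{'intrinsics': array([[497.0720679 ,   0.        , 271.38049569],
       [  0.        , 497.0720679 , 209.28569809],
       [  0.        ,   0.        ,   1.        ]]), 'k1': -0.04849065609228863, 'position': array([0.4284245 , 0.0874365 , 1.11009545]), 'rotation': array([-2.12092854,  2.17286827, -0.12702811])}
{'intrinsics': array([[452.61729966,   0.        , 284.33315646],
       [  0.        , 452.61729966, 208.21939654],
       [  0.        ,   0.        ,   1.        ]]), 'k1': 0.015087435911022752, 'position': array([0.13806611, 0.81580848, 0.51738477]), 'rotation': array([-0.6375781 ,  2.40383141, -1.43817504])}
```

View pics/top0.png

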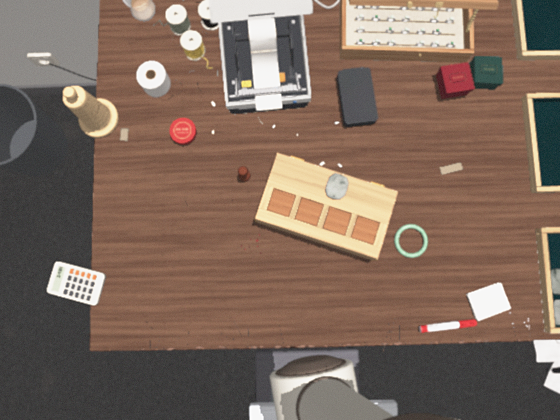

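View pics/side0.png

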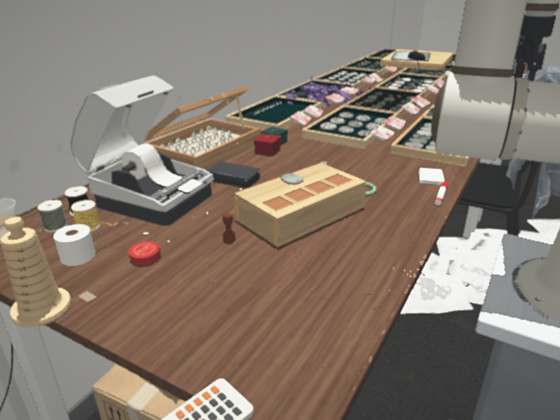

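The top view shows the box rotated, with inlays at about (281,203), (309,211), (337,220) and (365,230). The lid stone is at (337,186), the stamp at (243,174) and the bangle at (411,241).

```bash
sed -i 's/np.array(c\["rotation"\])@/R.from_rotvec(c["rotation"]).as_matrix()@/' h.py
python3 - <<'E'
from rig import *
from h import *
c=read_camera("top");im=c["img"];hsv=cv2.cvtColor(im,cv2.COLOR_BGR2HSV)
for p in[(281,203),(309,211),(337,220),(365,230),(295,185),(230,230)]:print(p,hsv[p[1],p[0]])
ref=hsv[211,309].astype(int)
m=((abs(hsv.astype(int)-ref)<[6,45,40]).all(2)).astype(np.uint8)
roi=np.zeros_like(m);roi[150:262,250:400]=1;m=cv2.morphologyEx(m*roi,cv2.MORPH_OPEN,np.ones((3,3)))
n,l,s,ce=cv2.connectedComponentsWithStats(m)
P=[]
for i in range(1,n):
    if s[i,4]>200: print(s[i],ce[i]); P.append((ce[i][0],onplane(c,*ce[i],.0685)))
P=np.array([p for _,p in sorted(P,key=lambda a:a[0])]);print(P)
d=P[0]-P[-1];print("yaw",np.arctan2(-d[0],d[1]),np.linalg.norm(np.diff(P,axis=0),axis=1))
yb=d/np.linalg.norm(d);xb=np.array([yb[1],-yb[0],0]);c0=P.mean(0)
I=[c0+yb*k for k in(.093,.031,-.031,-.093)]
o=get_obs();M=R.from_rotvec(o["ee_rot"]).as_matrix();print("tool axes\n",M.round(3))
print("xb",xb,"yb",yb)
for p in I: print(p.round(4),"shift tool cm",(M.T@(p-o["ee_pos"])*100).round(2))
for n_,u,z in[("stamp",(243,172),.06),("bangle",(411,241),.005),("stone",(337,186),.076)]:
    q=onplane(c,*u,z)-c0;print(n_,(q@xb).round(3),(q@yb).round(3))
E
```

```text
(281, 203) [ 13 132 219]
(309, 211) [ 12 127 221]
(337, 220) [ 12 128 221]
(365, 230) [ 13 124 224]
(295, 185) [ 21  72 243]
(230, 230) [ 10 104 137]
[267 190  29  27 563] [281.01420959 202.62699822]
[295 199  29  28 543] [308.80478821 212.11786372]
[324 207  27  29 554] [336.88267148 220.98375451]
[350 217  30  28 581] [364.76936317 229.89328744]
[[ 0.58017345  0.07913948  0.0685    ]
 [ 0.55845389  0.02103209  0.0685    ]
 [ 0.53816591 -0.03741802  0.0685    ]
 [ 0.51788518 -0.09522481  0.0685    ]]
yaw -0.34310178445368616 [0.06203392 0.06187098 0.06126118]
tool axes
 [[ 0.937  0.35  -0.   ]
 [ 0.35  -0.937  0.001]
 [ 0.    -0.001 -1.   ]]
xb [ 0.94171573 -0.3364097   0.        ] yb [0.3364097  0.94171573 0.        ]
[0.58   0.0795 0.0685] shift tool cm [ 57.09 -44.56  23.54]
[0.5591 0.0211 0.0685] shift tool cm [ 53.1  -39.82  23.54]
[ 0.5382 -0.0373  0.0685] shift tool cm [ 49.1  -35.08  23.53]
[ 0.5174 -0.0957  0.0685] shift tool cm [ 45.1  -30.34  23.52]
stamp 0.039 0.192
bangle 0.018 -0.206
stone 0.07 -0.009
```

```bash
python3 -m pendant '[[[3.4,-2.2,0],0,-1],[[6.8,-4.5,0],0,-1],[[10.2,-6.8,0],0,-1],[[13.6,-9.1,0],0,-1],[[17,-11.4,0],0,-1]]' 
python3 -m pendant '[[[3.4,-2.2,0],0,-1],[[6.8,-4.5,0],0,-1],[[10.2,-6.8,0],0,-1],[[13.6,-9.1,0],0,-1],[[17,-11.4,0],0,-1]]'
python3 -m pendant '[[[3,-2,2],0.12,-1],[[6,-4,4],0.24,-1],[[9,-6,6],0.36,-1],[[11,-7.5,8],0.48,-1],[[11.1,-7.5,10],0.6,-1]]'
python3 -m pendant '[[[0,0,0],0.1,-1],[[0,0,0],0.1,-1],[[0,0,0],0.1,-1]]'
cat > st.py <<'E'
from rig import *
from h import *
xb=np.array([.94171573,-.3364097,0]);yb=np.array([.3364097,.94171573,0]);c0=np.array([.5487,-.0081,.0685])
o=get_obs();M=R.from_rotvec(o["ee_rot"]).as_matrix()
print(o["time"],o["ee_pos"].round(4),o["contact_force"].round(2),o["width"]);print(M.round(3))
print("yaw err tool z",np.arctan2(M[:2,0]@yb[:2],M[:2,0]@xb[:2]).round(3))
for k in(.093,.031,-.031,-.093):
    print("shift cm",(M.T@(c0+yb*k-o["ee_pos"])*100).round(2))
E
python3 st.py
```

```text
time: 0.57
ee_pos: [0.3213, -0.3705, 0.3036]
ee_rot: [-3.091, -0.558, -0.0]
contact_force: [0.6, -0.2, 0.6]
width: 0.299
grasp_force: 0.0
time: 0.98
ee_pos: [0.4406, -0.204, 0.3038]
ee_rot: [3.091, 0.559, 0.0]
contact_force: [0.5, -0.4, 1.0]
width: 0.001
grasp_force: 0.0
time: 1.4
ee_pos: [0.5192, -0.0926, 0.2026]
ee_rot: [-3.119, 0.364, -0.001]
contact_force: [0.5, 0.7, -0.9]
width: -0.002
grasp_force: 0.0
time: 1.65
ee_pos: [0.5177, -0.0968, 0.2039]
ee_rot: [3.1, -0.513, -0.0]
contact_force: [0.0, 0.5, 1.4]
width: -0.002
grasp_force: 0.0
1.65 [ 0.5177 -0.0968  0.2039] [0.02 0.54 1.38] -0.0020276404920781216
[[ 0.947 -0.322 -0.   ]
 [-0.322 -0.947  0.   ]
 [-0.     0.    -1.   ]]
yaw err tool z 0.015
shift cm [  0.22 -18.69  13.54]
shift cm [  0.13 -12.49  13.54]
shift cm [ 0.03 -6.29 13.54]
shift cm [-0.06 -0.09 13.54]
```

```bash
python3 -m pendant '[[[0,0,2],0.015,-1],[[0,0,4],0.015,-1],[[0,0,4.5],0.015,-1],[[0,0,4.5],0.015,-1],[[0,0,4.5],0.015,-1]]'
python3 -m pendant '[[[0,0,0.5],0,-1],[[0,0,1],0,-1],[[0,0,1.4],0,-1],[[0,0,1.4],0,-1],[[0,0,1.4],0,-1]]'
python3 - <<'E'
from rig import *;import cv2
cv2.imwrite("pics/s1.png",cv2.resize(read_camera("side")["img"][120:270,200:400],None,fx=3,fy=3))
E
```

```text
time: 2.07
ee_pos: [0.5181, -0.0973, 0.1599]
ee_rot: [3.095, -0.54, 0.002]
contact_force: [-0.3, -0.2, 0.4]
width: -0.002
grasp_force: 0.0
time: 2.48
ee_pos: [0.5175, -0.0967, 0.1447]
ee_rot: [-3.095, 0.54, 0.001]
contact_force: [0.8, 0.2, 0.4]
width: 0.002
grasp_force: 0.0
```

View pics/s1.png

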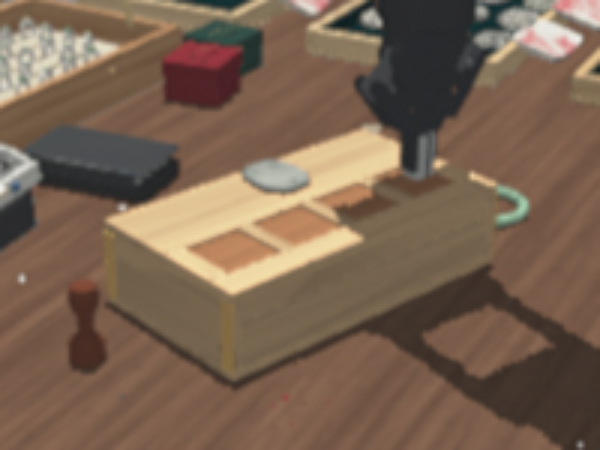

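The crop shows the fingertips centred over inlay 4, at about (420,175), and only just above it. I'll lower them gently from here.

```bash
python3 -m pendant '[[[0,0,0.15],0,-1],[[0,0,0.3],0,-1],[[0,0,0.3],0,-1],[[0,0,0.3],0,-1]]'
python3 -m pendant '[[[0,0,0.1],0,-1],[[0,0,0.2],0,-1],[[0,0,0.2],0,-1],[[0,0,0.2],0,-1]]'
```

```text
time: 2.87
ee_pos: [0.5176, -0.0968, 0.1418]
ee_rot: [3.095, -0.54, -0.0]
contact_force: [1.0, -0.2, -0.3]
width: 0.001
grasp_force: 0.0
time: 3.2
ee_pos: [0.5179, -0.0969, 0.1411]
ee_rot: [3.095, -0.54, -0.0]
contact_force: [-4.1, 1.6, 9.0]
width: 0.004
grasp_force: 4.6
```

Inlay 4 is rigid: the force reached 9 N with no travel past first contact at TCP z of about 0.141. Next is inlay 3.

```bash
python3 -m pendant '[[[0,0,-1.0],0,-1],[[0,0,-2],0,-1],[[0,-3,-2],0,-1],[[0,-6.2,-2],0,-1],[[0,-6.2,-2],0,-1]]'
python3 -m pendant '[[[0,0,0.8],0,-1],[[0,0,1.5],0,-1],[[0,0,1.5],0,-1],[[0,0,1.5],0,-1]]'; python3 st.py
```

```text
time: 3.62
ee_pos: [0.5401, -0.035, 0.1612]
ee_rot: [-3.094, 0.536, -0.004]
contact_force: [0.8, 0.4, -0.2]
width: 0.001
grasp_force: 0.0
time: 3.95
ee_pos: [0.5378, -0.0392, 0.1439]
ee_rot: [-3.094, 0.542, 0.003]
contact_force: [0.6, 0.8, 0.5]
width: -0.005
grasp_force: 0.0
3.95 [ 0.5378 -0.0392  0.1439] [0.58 0.76 0.53] -0.004578826063346704
[[ 0.94  -0.34  -0.002]
 [-0.34  -0.94   0.   ]
 [-0.002  0.    -1.   ]]
yaw err tool z -0.004
shift cm [ -0.06 -12.59   7.54]
shift cm [-0.03 -6.39  7.54]
shift cm [-0.01 -0.19  7.54]
shift cm [0.02 6.01 7.54]
```

```bash
python3 -m pendant '[[[0,0,0.15],0,-1],[[0,0,0.3],0,-1],[[0,0,0.3],0,-1],[[0,0,0.3],0,-1]]'
python3 -m pendant '[[[0,0,0.1],0,-1],[[0,0,0.2],0,-1],[[0,0,0.2],0,-1],[[0,0,0.2],0,-1]]'
```

```text
time: 4.28
ee_pos: [0.5387, -0.0387, 0.1419]
ee_rot: [3.095, -0.541, -0.0]
contact_force: [0.9, -0.0, -0.4]
width: -0.002
grasp_force: 0.0
time: 4.62
ee_pos: [0.539, -0.0386, 0.1411]
ee_rot: [3.094, -0.54, 0.0]
contact_force: [-3.4, -0.7, 8.3]
width: 0.002
grasp_force: 4.1
```

Inlay 3 is rigid as well. Next is inlay 2.

```bash
python3 -m pendant '[[[0,0,-1.0],0,-1],[[0,0,-2],0,-1],[[0,-3,-2],0,-1],[[0,-6.3,-2],0,-1],[[0,-6.3,-2],0,-1]]'
python3 -m pendant '[[[0,0,0.8],0,-1],[[0,0,1.5],0,-1],[[0,0,1.8],0,-1],[[0,0,1.8],0,-1],[[0,0,1.8],0,-1]]'
python3 -m pendant '[[[0,0,0.1],0,-1],[[0,0,0.2],0,-1],[[0,0,0.2],0,-1],[[0,0,0.2],0,-1]]'; python3 st.py
```

```text
time: 5.03
ee_pos: [0.5616, 0.0245, 0.1615]
ee_rot: [-3.093, 0.536, -0.005]
contact_force: [0.8, 0.5, -0.2]
width: -0.003
grasp_force: 0.0
time: 5.45
ee_pos: [0.5596, 0.02, 0.1414]
ee_rot: [3.094, -0.542, -0.002]
contact_force: [0.2, -0.6, 1.0]
width: -0.004
grasp_force: 0.0
time: 5.78
ee_pos: [0.5601, 0.0206, 0.14]
ee_rot: [3.095, -0.541, 0.0]
contact_force: [-0.2, 0.1, 0.9]
width: -0.005
grasp_force: 0.3
5.7833 [0.5601 0.0206 0.14  ] [-0.21  0.07  0.93] -0.005333632675325942
[[ 0.941 -0.339  0.   ]
 [-0.339 -0.941 -0.   ]
 [ 0.     0.    -1.   ]]
yaw err tool z -0.003
shift cm [-0.13 -6.21  7.15]
shift cm [-0.11 -0.01  7.15]
shift cm [-0.09  6.19  7.15]
shift cm [-0.08 12.39  7.15]
```

Inlay 2 gives: only 1 N at z 0.140. I'll press it in.

```bash
python3 -m pendant '[[[0,0,0.2],0,-1],[[0,0,0.35],0,-1],[[0,0,0.5],0,-1],[[0,0,0.55],0,-1],[[0,0,0.55],0,-1]]'
python3 -m pendant '[[[0,0,0],0,-1],[[0,0,0],0,-1],[[0,0,0],0,-1],[[0,0,0],0,-1],[[0,0,0],0,-1]]'
```

```text
time: 6.2
ee_pos: [0.5603, 0.0207, 0.136]
ee_rot: [3.094, -0.54, 0.0]
contact_force: [-5.5, -1.1, 13.1]
width: 0.004
grasp_force: 6.6
time: 6.62
ee_pos: [0.5603, 0.0206, 0.136]
ee_rot: [3.094, -0.54, 0.0]
contact_force: [-5.8, -0.3, 13.4]
width: 0.0
grasp_force: 6.6
```

Fully in: it bottomed out at z 0.136, 5 mm down. I'll hold a moment, then withdraw straight up.

```bash
python3 -m pendant '[[[0,0,0],0,-1],[[0,0,0],0,-1],[[0,0,0],0,-1],[[0,0,0],0,-1],[[0,0,0],0,-1]]'
python3 -m pendant '[[[0,0,-0.5],0,-1],[[0,0,-1],0,-1],[[0,0,-3],0,-1],[[0,0,-6],0,-1],[[0,0,-9],0,-1]]'
python3 -m pendant '[[[0,0,-3],0,-1],[[0,0,-5],0,-1],[[0,0,-5],0,-1],[[0,0,-5],0,-1],[[0,0,-5],0,-1]]'
python3 -m pendant '[[[0,0,0],0,-1],[[0,0,0],0,-1],[[0,0,0],0,-1],[[0,0,0],0,-1],[[0,0,0],0,-1]]'
python3 - <<'E'
from rig import *;import cv2
cv2.imwrite("pics/s2.png",cv2.resize(read_camera("side")["img"][120:270,200:400],None,fx=3,fy=3))
cv2.imwrite("pics/t2.png",read_camera("top")["img"])
E
```

```text
time: 7.03
ee_pos: [0.5603, 0.0207, 0.136]
ee_rot: [3.094, -0.54, 0.0]
contact_force: [-4.9, -0.5, 12.9]
width: -0.001
grasp_force: 6.6
time: 7.45
ee_pos: [0.5591, 0.0211, 0.224]
ee_rot: [-3.094, 0.54, 0.005]
contact_force: [-0.6, -0.1, 0.8]
width: 0.0
grasp_force: 0.0
time: 7.87
ee_pos: [0.5594, 0.021, 0.2729]
ee_rot: [-3.095, 0.54, 0.004]
contact_force: [-0.9, -0.2, -0.1]
width: 0.002
grasp_force: 0.0
time: 8.28
ee_pos: [0.5599, 0.0208, 0.274]
ee_rot: [-3.095, 0.541, 0.001]
contact_force: [0.3, 0.5, 0.9]
width: 0.002
grasp_force: 0.0
```

View pics/s2.png

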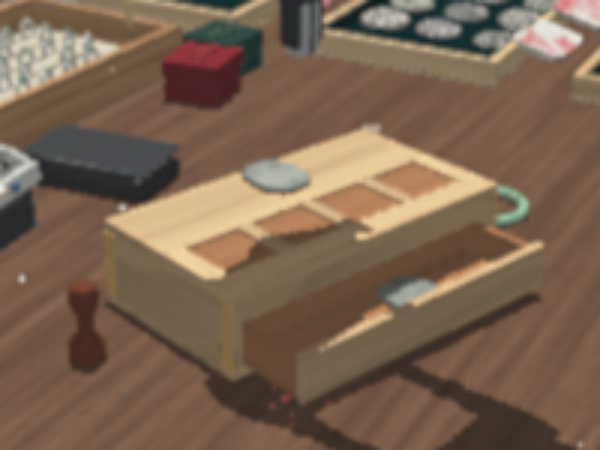

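View pics/t2.png

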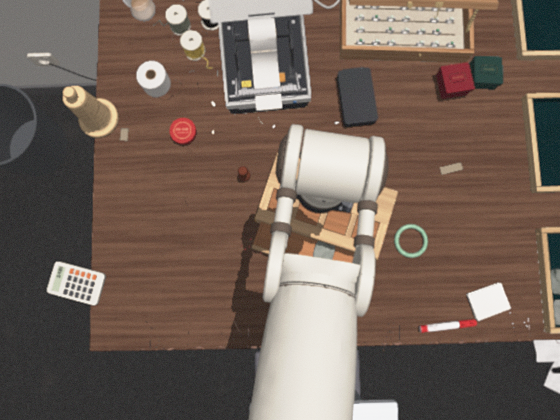

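The side crop shows the drawer fully out, its front corner at about (300,400), with the jade stone inside at (405,292). The lid stone, stamp and bangle haven't moved, and the hand is clear in both views.

```bash
python3 -m pendant '[[[0,0,0],0,-1],[[0,0,0],0,-1],[[0,0,0],0,-1],[[0,0,0],0,-1],[[0,0,0],0,-1]]'; python3 -c "
from rig import *
print(close_job())"
```

```text
time: 8.8
ee_pos: [0.56, 0.0208, 0.2744]
ee_rot: [-3.095, 0.54, -0.0]
contact_force: [-0.8, -0.4, -0.1]
width: -0.003
grasp_force: 0.0
the job is handed in; nothing more can be done
None
```

Inlay 2 was the catch: pressed fully in, it sprang the drawer open with the jade stone still inside, the hand is clear, nothing else looks disturbed, and the job is handed in at about 9 s (no verdict was returned).

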